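# Line up the vase set on the ware board

## Robot

A 7-joint arm with a two-finger parallel gripper is mounted at the origin on the work surface. World frame = base frame: x ahead of the robot, y to its left, z up, the work surface at z = 0. Lengths are in m, angles in rad, forces in N, time in s.
With the tool pointing down it reaches from about 0.4 to 0.85 m from the base axis. Payload 6.9 kg.
Tool frame: the origin (TCP) lies midway between the tips of the shut fingers; the grasp point (between the pads) lies 19 mm behind it; z points along the fingers, x is the direction in which the jaws open and shut, and the axes are right-handed (so a half turn about z gives the same grasp; the last joint's range is limited). The gripper opens to 85 mm and grips with 20 to 120 N. Pads are 22 mm wide; open, the fingers measure 114 mm over their backs; the gripper's body (76 mm by 85 mm) begins 54 mm behind the grasp point. The pads swing forward as they close: fully open they stand 13 mm farther back than shut.
Start: joints at [-1.127, 0.507, -0.238, 1.5, 0.126, 1.149, -0.155], TCP at [0.208, 0.589, 0.231] pointing down, gripper open.
Joint ranges: [-3.08, 3.08], [-0.24, 2.05], [-1.43, 1.35], [0, 2.5], [-1.52, 4.66], [0.17, 1.96], [-2.89, 2.89]. Speed limits (rad/s): [2.39, 2.39, 3.14, 3.14, 3.14, 3.14, 3.14].

## Interface

Orientations are given as [roll, pitch, yaw] about the fixed x, y, z axes, in that order (R = Rz(yaw) Ry(pitch) Rx(roll)).
In Python, from station import manip, vision gives the robot as it stands. The module is installed in compiled form; this text tells all that it offers.
- The arm moves only by the tool carry_out, never from a script. Its argument "increments" is a list of rows, each a list of 7 numbers: the shift along the tool's x, y, z in m, then the turn, a rotation vector about the tool's x, y, z in degrees, then the finger opening in m, from 0 to 0.0854. A call has 1 to 10 rows; each row is the pose to reach, as a shift and turn from the pose commanded when the call began, along the tool's axes at that moment; what a row does not reach only later rows make up. A row lasts 1/12 s, in which the tool goes at most 41.7 mm and 7.16 degrees, less where a joint would pass 70% of its speed; a pose out of reach is approached as far as the arm can. A call with a gripper value outside its range is refused whole. The fingers move at their own pace and stop on an object; the grip force is fixed at half the most. Time passes only in rows, so rows that repeat a pose let the fingers close. It gives the time, the measured TCP pose, the force and the opening at its end, in the units of the state.
- manip.state(): the state, without advancing time (a new reading comes with each control period).
- vision.get_image(name): name is "side" or "top"; returns a dict with "frame" (384x512x3 uint8, blue, green, red), "K" (3x3 intrinsics, pixels), "T" (4x4, takes a point from camera to world coordinates). Camera axes: x right, y up, looking along -z (the intrinsics and any distortion apply to the point x, -y, -z); pixel columns grow to the right and rows downward; lengths in m; the calibration is good to about 2 mm. A picture is of the moment at which its call begins. There is no depth.
- manip.close_job(): hands the job in, once; it reports no verdict.
The state is a dict: "time_s": time; "joint_pos": joint angles; "qvel": joint speeds; "joint_efforts": joint torques, N m; "ee_pos": TCP position; "orientation": TCP orientation; "ft_force": force on the tool from outside, world axes, zero at the start; "moment": the same for the moment, N m; "finger_gap": finger opening in m.
Only numpy, scipy, OpenCV 4.12 (cv2) and the standard library are available. Lean on these libraries where they do the work, as an engineer would, in place of code of your own. Each camera call takes 0.05 s, during which the arm holds its last target. There are 200 camera calls.

## Task

The set of five white vases is to be inspected: the largest already stands at one end of the row of discs on the ware board and stays where it is. Line the other four up beside it in falling order of size, each upright in the middle of its own disc, so that the next largest stands right next to the largest and the smallest is at the far end of the row. It is finished porcelain: set each one down gently, do not drop it or tip any over.

Things in the scene. Friction and masses are not known exactly. Their poses are not given: they have to be found in the camera images.
- vase_1: Largest of five white porcelain bottle vases: round upright body, shoulder, slim neck, mouth too narrow for a finger. 130 mm high; body 70 mm across, straight-sided 13 to 91 mm above the foot; foot 61 mm, lip 32 mm across. Origin: centre of the underside; z up. Loose, about 420 g; stands from the start on the disc at one end of the row (left or right) and stays there.
- vase_2: Second largest of five white porcelain bottle vases: round upright body, shoulder, slim neck, mouth too narrow for a finger. 110 mm high; body 59 mm across, straight-sided 11 to 77 mm above the foot; foot 52 mm, lip 28 mm across. Origin: centre of the underside; z up. Loose, about 280 g, at first on the bench, on the robot's side of the board.
- vase_3: Middle one of five white porcelain bottle vases: round upright body, shoulder, slim neck, mouth too narrow for a finger. 92 mm high; body 50 mm across, straight-sided 9 to 64 mm above the foot; foot 43 mm, lip 23 mm across. Origin: centre of the underside; z up. Loose, about 170 g, at first on the bench, on the robot's side of the board.
- vase_4: Second smallest of five white porcelain bottle vases: round upright body, shoulder, slim neck, mouth too narrow for a finger. 75 mm high; body 40 mm across, straight-sided 8 to 52 mm above the foot; foot 35 mm, lip 19 mm across. Origin: centre of the underside; z up. Loose, about 100 g, at first on the bench, on the robot's side of the board.
- vase_5: Smallest of five white porcelain bottle vases: round upright body, shoulder, slim neck, mouth too narrow for a finger. 60 mm high; body 32 mm across, straight-sided 6 to 42 mm above the foot; foot 28 mm, lip 15 mm across. Origin: centre of the underside; z up. Loose, about 55 g, at first on the bench, on the robot's side of the board.
- disc_b: One of four empty setter discs in the row, all alike: round sand-coloured fireclay, 80 mm across, 8 mm thick, fixed on the ware board. Origin at the centre of its underside; its top, where a vase stands, is 8 mm above that (28 mm above the bench). Names may fall in any order along the row; only the place in the row counts.
- disc_c: One of four empty setter discs in the row, all alike: round sand-coloured fireclay, 80 mm across, 8 mm thick, fixed on the ware board. Origin at the centre of its underside; its top, where a vase stands, is 8 mm above that (28 mm above the bench). Names may fall in any order along the row; only the place in the row counts.
- disc_d: One of four empty setter discs in the row, all alike: round sand-coloured fireclay, 80 mm across, 8 mm thick, fixed on the ware board. Origin at the centre of its underside; its top, where a vase stands, is 8 mm above that (28 mm above the bench). Names may fall in any order along the row; only the place in the row counts.
- disc_e: One of four empty setter discs in the row, all alike: round sand-coloured fireclay, 80 mm across, 8 mm thick, fixed on the ware board. Origin at the centre of its underside; its top, where a vase stands, is 8 mm above that (28 mm above the bench). Names may fall in any order along the row; only the place in the row counts.
- ware_board: Pale plank 140 x 470 x 20 mm, fixed on the bench (height 0), its length (own y axis) roughly left to right of the robot. Origin: centre of underside. Five discs lie on its centre line 90 mm apart, at y = -180, -90, 0, 90, 180 mm. Also on the bench, all under 95 mm tall: plates off its right end, a footed cup and a banding wheel off its left end, a brush beyond it.
Not all that is in view belongs to the job. Leave any green or pink look-alike of the vase_5 alone.

How it is judged:
At the end, for the whole second after the job is handed in: Counting along the row from the largest vase, which is within 15 mm of where it stood, the discs carry the second largest, middle, second smallest and smallest vase, each within 15 mm of its disc's centre, standing on it (height within 4 mm), upright within 5.7 degrees, released, at rest (((horizontal distance between vase_2 and disc_b below 0.015 m and horizontal distance between vase_1 and disc_b between 0.055 and 0.125 m) or (horizontal distance between vase_2 and disc_c below 0.015 m and horizontal distance between vase_1 and disc_c between 0.055 and 0.125 m) or (horizontal distance between vase_2 and disc_d below 0.015 m and horizontal distance between vase_1 and disc_d between 0.055 and 0.125 m) or (horizontal distance between vase_2 and disc_e below 0.015 m and horizontal distance between vase_1 and disc_e between 0.055 and 0.125 m)) and ((horizontal distance between vase_3 and disc_b below 0.015 m and horizontal distance between vase_1 and disc_b between 0.145 and 0.215 m) or (horizontal distance between vase_3 and disc_c below 0.015 m and horizontal distance between vase_1 and disc_c between 0.145 and 0.215 m) or (horizontal distance between vase_3 and disc_d below 0.015 m and horizontal distance between vase_1 and disc_d between 0.145 and 0.215 m) or (horizontal distance between vase_3 and disc_e below 0.015 m and horizontal distance between vase_1 and disc_e between 0.145 and 0.215 m)) and ((horizontal distance between vase_4 and disc_b below 0.015 m and horizontal distance between vase_1 and disc_b between 0.235 and 0.305 m) or (horizontal distance between vase_4 and disc_c below 0.015 m and horizontal distance between vase_1 and disc_c between 0.235 and 0.305 m) or (horizontal distance between vase_4 and disc_d below 0.015 m and horizontal distance between vase_1 and disc_d between 0.235 and 0.305 m) or (horizontal distance between vase_4 and disc_e below 0.015 m and horizontal distance between vase_1 and disc_e between 0.235 and 0.305 m)) and ((horizontal distance between vase_5 and disc_b below 0.015 m and horizontal distance between vase_1 and disc_b between 0.325 and 0.395 m) or (horizontal distance between vase_5 and disc_c below 0.015 m and horizontal distance between vase_1 and disc_c between 0.325 and 0.395 m) or (horizontal distance between vase_5 and disc_d below 0.015 m and horizontal distance between vase_1 and disc_d between 0.325 and 0.395 m) or (horizontal distance between vase_5 and disc_e below 0.015 m and horizontal distance between vase_1 and disc_e between 0.325 and 0.395 m)) and height (world z) of vase_1 between 0.024 and 0.032 m and angle between each of vase_1, vase_2, vase_3, vase_4, vase_5's own z axis and vertical below 0.1 rad and linear speed of each of vase_1, vase_2, vase_3, vase_4, vase_5 below 0.02 m/s and angular speed of each of vase_1, vase_2, vase_3, vase_4, vase_5 below 0.2 rad/s and height (world z) of vase_2 between 0.024 and 0.032 m and height (world z) of vase_3 between 0.024 and 0.032 m and height (world z) of vase_4 between 0.024 and 0.032 m and height (world z) of vase_5 between 0.024 and 0.032 m and distance of vase_1 from where it was at the start of the episode below 0.015 m); the robot touches nothing.
It fails at once if a vase tips over or is tilted by more than 35 degrees (angle between any of vase_1, vase_2, vase_3, vase_4, vase_5's own z axis and vertical above 0.61 rad).
It fails at once if the largest vase is pushed more than 15 mm from where it stood (distance of vase_1 from where it was at the start of the episode above 0.015 m).
It fails at once if a vase is banged or pressed down on a disc or the board (more than 60 N) (contact force between any of vase_2, vase_3, vase_4, vase_5 and disc_b above 60 N or contact force between any of vase_2, vase_3, vase_4, vase_5 and disc_c above 60 N or contact force between any of vase_2, vase_3, vase_4, vase_5 and disc_d above 60 N or contact force between any of vase_2, vase_3, vase_4, vase_5 and disc_e above 60 N or contact force between any of vase_2, vase_3, vase_4, vase_5 and ware_board above 60 N).
It fails at once if a vase is dropped: falls by more than about 10 mm (faster than 0.45 m/s with nothing holding it) ((linear speed of vase_2 above 0.45 m/s and contact force between vase_2 and the fingers below 0.05 N) or (linear speed of vase_3 above 0.45 m/s and contact force between vase_3 and the fingers below 0.05 N) or (linear speed of vase_4 above 0.45 m/s and contact force between vase_4 and the fingers below 0.05 N) or (linear speed of vase_5 above 0.45 m/s and contact force between vase_5 and the fingers below 0.05 N)).
It also fails if it takes over 112 s, if anything falls off the work surface, if the arm or the gripper's body presses on something with over 40 N, if the wrist force passes 120 N, or if a joint passes its speed limit or range.

## Working session

There is one attempt and no reset: what is moved stays moved. The work goes in short steps, Python scripts to look and compute and a tool call to move; the robot and the scene stay as the last step left them, time stands still between calls to the robot, and variables do not carry over. Pictures are saved under pics/ and viewed, about 12 in all and at most 16, crops included, and the job is handed in when it is done.

Besides the shell and the picture viewer there is one more tool, called after ">>>" as name(argument=value, ...) on one line, values as JSON. carry_out: Moves the arm, as the interface text tells. Its arguments: {"type":"object","properties":{"increments":{"type":"array"}},"required":["increments"]}

```bash
mkdir -p pics
python3 - <<'E'
from station import manip, vision
import cv2,numpy as np
np.set_printoptions(precision=4,suppress=True)
for n in("side","top"):
    d=vision.get_image(n); cv2.imwrite(f"pics/{n}0.png",d["frame"]); print(n,d["K"],d["T"],[k for k in d])
s=manip.state();print(s)
E
```

```text
side [[404.5108   0.     259.1881]
 [  0.     404.5108 186.4598]
 [  0.       0.       1.    ]] [[ 0.7171  0.5128 -0.472  -0.055 ]
 [-0.6969  0.5371 -0.4752 -0.5089]
 [ 0.0099  0.6697  0.7425  0.8607]
 [ 0.      0.      0.      1.    ]] ['frame', 'K', 'T']
top [[350.8843   0.     250.5507]
 [  0.     350.8843 190.3455]
 [  0.       0.       1.    ]] [[-0.0274  0.9813 -0.1908  0.2941]
 [-0.9995 -0.0301 -0.0115 -0.0327]
 [-0.0171  0.1904  0.9816  1.0387]
 [ 0.      0.      0.      1.    ]] ['frame', 'K', 'T']
{'time_s': 0.1, 'joint_pos': array([-1.1265,  0.5082, -0.2375,  1.501 ,  0.1257,  1.1489, -0.1548]), 'qvel': array([ 0.001 , -0.0005,  0.0008, -0.0034, -0.0003, -0.0013,  0.0007]), 'joint_efforts': array([ -0.0053, -62.1849,  -2.195 , -25.0206,   0.0126,   0.0077,
        -0.    ]), 'ee_pos': array([0.2077, 0.589 , 0.2305]), 'orientation': array([3.1416, 0.0016, 1.232 ]), 'ft_force': array([ 0.1915, -0.2988,  0.0744]), 'moment': array([-0.0176, -0.0109, -0.0339]), 'finger_gap': 0.08530781591668149}
```

View pics/side0.png

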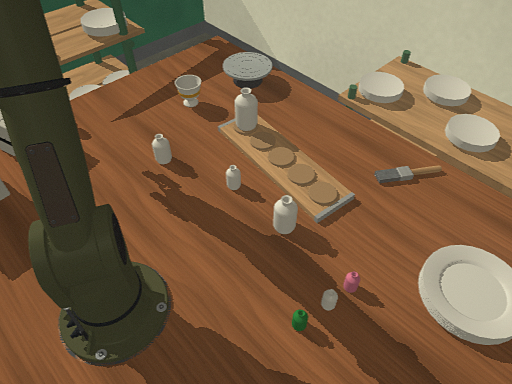

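View pics/top0.png

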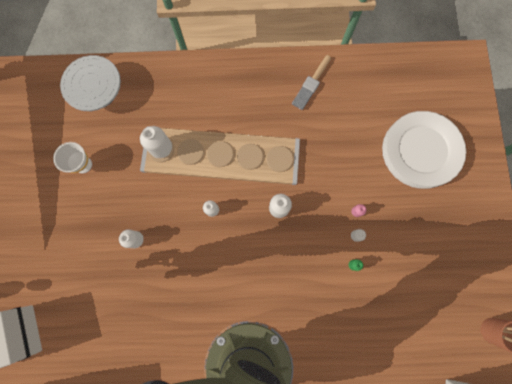

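Largest vase is on the left (+y) end disc, at side (246,110) and top (157,143). The candidates for the others are at top (280,206), (131,239), (211,208) and (358,235). The last one lies between the pink and green look-alikes, so I'll zoom in on it.

Run:
```python
import cv2,numpy as np
a=cv2.imread("pics/side0.png");b=cv2.imread("pics/top0.png")
r=lambda i,x,y,w,h,f:cv2.resize(i[y:y+h,x:x+w],None,fx=f,fy=f,interpolation=cv2.INTER_CUBIC)
A=r(a,280,260,100,80,4);B=r(b,320,195,100,80,4)
C=np.hstack([A,B]);D=r(b,110,115,200,140,4)[:,:800]
cv2.imwrite("pics/c1.png",C);cv2.imwrite("pics/c2.png",D)
```

```text
(no output)
```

View pics/c1.png

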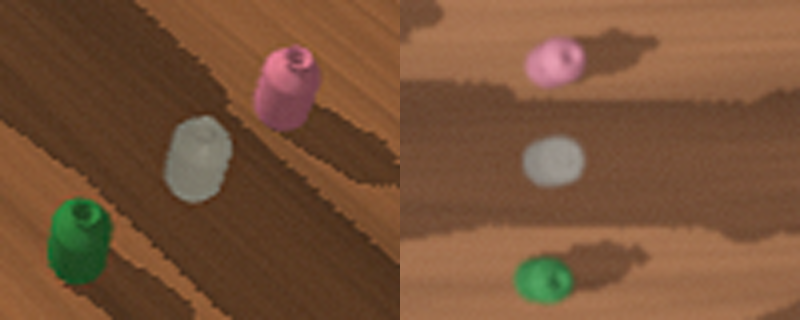

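View pics/c2.png

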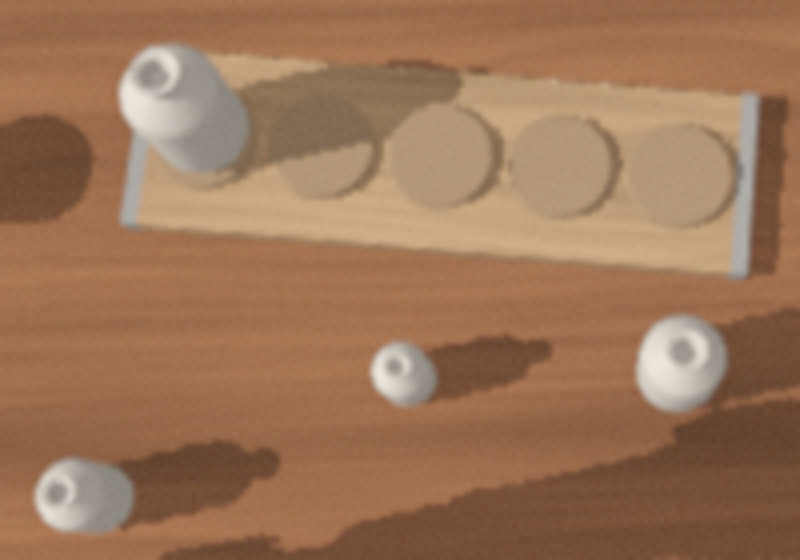

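The white one at side (330,300) and top (358,235) is vase_5, upright in the arm's shadow, with pink and green on either side of it along x. All vases stand upright. Next I'll fit positions by matching the projected silhouettes in both views.

```bash
cat > h.py <<'E'
import cv2,numpy as np
from scipy.optimize import least_squares
from station import manip, vision
np.set_printoptions(precision=4,suppress=True)
V={1:(130,70,13,91,61,32),2:(110,59,11,77,52,28),3:(92,50,9,64,43,23),4:(75,40,8,52,35,19),5:(60,32,6,42,28,15)}
def proj(d,P):
    c=(np.atleast_2d(P)-d["T"][:3,3])@d["T"][:3,:3]
    return np.c_[d["K"][0,0]*c[:,0]/-c[:,2]+d["K"][0,2], d["K"][1,1]*-c[:,1]/-c[:,2]+d["K"][1,2]]
def ray(d,uv,z):
    K=d["K"];r=d["T"][:3,:3]@np.array([(uv[0]-K[0,2])/K[0,0],-(uv[1]-K[1,2])/K[1,1],-1])
    o=d["T"][:3,3];return o+r*(z-o[2])/r[2]
a=np.linspace(0,2*np.pi,40)
def hull(d,v,p):
    H,D,s0,s1,F,L=np.array(V[v])/1000
    P=[np.c_[p[0]+r/2*np.cos(a),p[1]+r/2*np.sin(a),0*a+p[2]+z] for z,r in((0,F),(s0,D),(s1,D),(H,L))]
    return cv2.convexHull(proj(d,np.vstack(P)).astype(np.float32))
def cen(c):
    m=cv2.moments(c);return np.array([m["m10"]/m["m00"],m["m01"]/m["m00"]]),m["m00"]
def blob(d,uv,dark=False):
    f=d["frame"].astype(int);mx,mn=f.max(2),f.min(2)
    m=((mx-mn<45)&(mn>95)).astype(np.uint8)
    n,l,st,ce=cv2.connectedComponentsWithStats(m)
    u,w=map(int,uv);sub=l[w-4:w+5,u-4:u+5];k=np.bincount(sub[sub>0]).argmax()
    c,_=cv2.findContours((l==k).astype(np.uint8),cv2.RETR_EXTERNAL,cv2.CHAIN_APPROX_NONE)
    c=cv2.convexHull(max(c,key=cv2.contourArea));return cen(c)
def fit(S,T,v,us,ut,z=None):
    ms=[blob(S,us),blob(T,ut)]
    x0=ray(T,ut,.03)
    g=lambda p:np.r_[cen(hull(S,v,p))[0]-ms[0][0],cen(hull(T,v,p))[0]-ms[1][0]]
    r=least_squares(g,x0)
    ar=[(ms[i][1]/cen(hull(d,v,r.x))[1])**.5 for i,d in enumerate((S,T))]
    print("vase",v,r.x,"res px",r.fun,"size ratio",np.array(ar));return r.x
E
python3 - <<'E'
from h import *
S=vision.get_image("side");T=vision.get_image("top")
for v,us,ut in((1,(246,110),(157,143)),(2,(285,215),(280,206)),(3,(162,150),(131,239)),(4,(233,178),(211,208)),(5,(330,300),(358,235))): fit(S,T,v,us,ut)
# discs: approx centers, both views, top plane
for n,uvs in(("top",[(190,152),(220.5,154),(250.5,156.5),(280.5,159)]),("side",[(262,141),(281,157),(301,174),(323,193)])):
    d=T if n=="top" else S
    print(n,np.array([ray(d,u,.028) for u in uvs]))
E
```

```text
vase 1 [0.6181 0.2548 0.0188] res px [-0.132   0.0765  0.078  -0.1371] size ratio [1.1615 1.1943]
vase 2 [ 0.4402 -0.103   0.0021] res px [-0.2866 -0.0221  0.2106 -0.2266] size ratio [0.9779 0.9952]
vase 3 [0.3595 0.3236 0.0012] res px [-0.0558  0.0119 -0.0044 -0.031 ] size ratio [0.9498 0.9768]
vase 4 [0.4407 0.096  0.0017] res px [-0.2837 -0.0148  0.1779 -0.227 ] size ratio [0.9476 0.9837]
vase 5 [ 0.3529 -0.3243  0.0008] res px [-0.1406  0.0256  0.112  -0.1253] size ratio [0.9374 0.9677]
top [[ 0.6135  0.158   0.028 ]
 [ 0.6043  0.0663  0.028 ]
 [ 0.5936 -0.0235  0.028 ]
 [ 0.5829 -0.1127  0.028 ]]
side [[ 0.6122  0.1535  0.028 ]
 [ 0.6033  0.0638  0.028 ]
 [ 0.5941 -0.0241  0.028 ]
 [ 0.5839 -0.1139  0.028 ]]
```

>>> carry_out(increments=[[-0.01,0.015,0,0,0,3,0.0854],[-0.03,0.045,0,0,0,9,0.0854],[-0.055,0.08,0,0,0,16,0.0854],[-0.08,0.118,0,0,0,23,0.0854],[-0.105,0.155,0,0,0,30,0.0854],[-0.13,0.19,0,0,0,37,0.0854],[-0.155,0.227,0,0,0,44,0.0854],[-0.175,0.257,0,0,0,51,0.0854],[-0.192,0.282,0,0,0,57,0.0854],[-0.202,0.296,0,0,0,60,0.0854]])

```text
time_s: 1.03
ee_pos: [0.4228, 0.2954, 0.2315]
orientation: [3.139, -0.001, 0.173]
ft_force: [0.2, -0.0, -0.3]
finger_gap: 0.0856
```

>>> carry_out(increments=[[-0.002,0.015,0,0,0,1,0.0854],[-0.006,0.045,0,0,0,3,0.0854],[-0.011,0.085,0.005,0,0,5,0.0854],[-0.017,0.125,0.01,0,0,7,0.0854],[-0.023,0.165,0.015,0,0,9,0.0854],[-0.029,0.205,0.02,0,0,11,0.0854],[-0.035,0.245,0.025,0,0,13,0.0854],[-0.041,0.285,0.03,0,0,15,0.0854],[-0.045,0.315,0.03,0,0,16,0.0854],[-0.047,0.33,0.03,0,0,17,0.0854]])

```text
time_s: 1.87
ee_pos: [0.4332, -0.0353, 0.2012]
orientation: [3.141, 0.0, -0.114]
ft_force: [0.7, 0.9, -0.1]
finger_gap: 0.0852
```

```bash
cat > go.py <<'E'
import sys
from h import *
from scipy.spatial.transform import Rotation as R
x,y,z,yaw=map(float,sys.argv[1:5])
s=manip.state();r=s["orientation"];A=R.from_euler("xyz",r)
d=A.inv().apply(np.array([x,y,z])-s["ee_pos"]);t=(A.inv()*R.from_euler("xyz",[np.pi,0,yaw])).as_rotvec(degrees=True)
print("at",s["ee_pos"],r,"q",s["joint_pos"],"shift",d,"turn",t,"F",s["ft_force"],"gap",s["finger_gap"],"t",s["time_s"])
E
python3 go.py 0.4405 -0.103 0.15 -0.11
```

```text
at [ 0.4332 -0.0353  0.2012] [ 3.1409  0.0004 -0.1137] q [-0.2002  0.2547  0.2857  2.0215 -0.0916  0.8778  0.0217] shift [0.0149 0.0664 0.0512] turn [ 0.0376  0.0213 -0.2108] F [ 0.7249  0.9379 -0.0635] gap 0.08516315037664667 t 1.8667
```

>>> carry_out(increments=[[0.003,0.015,0.01,0,0,0,0.0854],[0.007,0.035,0.025,0,0,0,0.0854],[0.011,0.052,0.04,0,0,0,0.0854],[0.014,0.063,0.048,0,0,0,0.0854],[0.015,0.066,0.051,0,0,0,0.0854],[0.015,0.066,0.051,0,0,0,0.0854],[0.015,0.066,0.051,0,0,0,0.0854]])

```text
time_s: 2.45
ee_pos: [0.4417, -0.0985, 0.1504]
orientation: [-3.141, 0.0, -0.11]
ft_force: [0.2, 0.4, -0.5]
finger_gap: 0.0853
```

```bash
python3 go.py 0.4405 -0.103 0.042 -0.11
python3 - <<'E'
from h import *
S=vision.get_image("side");T=vision.get_image("top")
p=proj(S,[[.4405,-.103,.06]])[0];q=proj(T,[[.4405,-.103,.06]])[0]
c=lambda d,p:cv2.resize(d["frame"][int(p[1])-75:int(p[1])+45,int(p[0])-60:int(p[0])+60],None,fx=3.3,fy=3.3)
cv2.imwrite("pics/g2.png",np.hstack([c(S,p),c(T,q)]))
E
```

```text
at [ 0.4417 -0.0985  0.1504] [-3.1408  0.0004 -0.1101] q [-0.0451  0.3509  0.2846  2.0561 -0.1427  0.7533  0.2173] shift [-0.0006  0.0047  0.1084] turn [-0.045   0.024  -0.0053] F [ 0.2002  0.3805 -0.4743] gap 0.08532445348520905 t 2.45
```

View pics/g2.png

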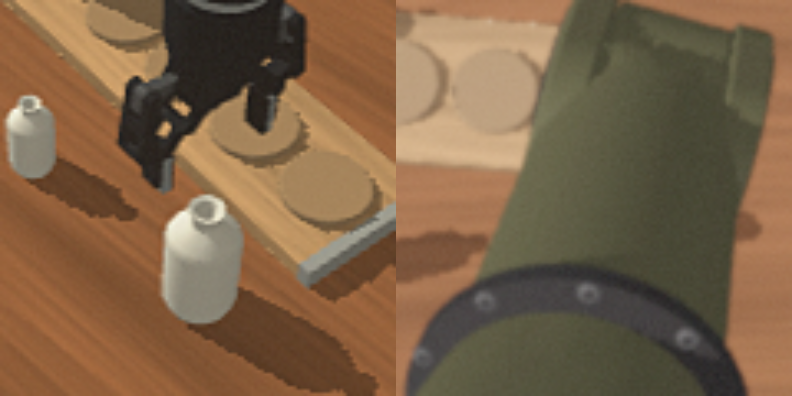

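The fingers, at side-crop (165,180) and (262,120), straddle vase_2's neck at (208,205), centred. Descending.

>>> carry_out(increments=[[0,0.005,0.01,0,0,0,0.0854],[0,0.005,0.025,0,0,0,0.0854],[0,0.005,0.04,0,0,0,0.0854],[0,0.005,0.055,0,0,0,0.0854],[0,0.005,0.07,0,0,0,0.0854],[0,0.005,0.085,0,0,0,0.0854],[0,0.005,0.097,0,0,0,0.0854],[0,0.005,0.105,0,0,0,0.0854],[0,0.005,0.108,0,0,0,0.0854],[0,0.005,0.108,0,0,0,0.0854]])

```text
time_s: 3.38
ee_pos: [0.4412, -0.1041, 0.0422]
orientation: [-3.141, 0.0, -0.111]
ft_force: [-0.6, 0.6, 1.1]
finger_gap: 0.0855
```

>>> carry_out(increments=[[0,0,0,0,0,0,0.07],[0,0,0,0,0,0,0.066],[0,0,0,0,0,0,0.064],[0,0,0,0,0,0,0.062],[0,0,0,0,0,0,0.06],[0,0,0,0,0,0,0.057],[0,0,0,0,0,0,0.05],[0,0,0,0,0,0,0.03],[0,0,0,0,0,0,0],[0,0,0,0,0,0,0]])

```text
time_s: 4.22
ee_pos: [0.4405, -0.1046, 0.0428]
orientation: [-3.141, 0.001, -0.112]
ft_force: [-3.5, 1.2, 9.6]
finger_gap: 0.058
```

>>> carry_out(increments=[[0,0,0,0,0,0,0],[0,0,0,0,0,0,0],[0,0,0,0,0,0,0]])

```text
time_s: 4.47
ee_pos: [0.4405, -0.1046, 0.0428]
orientation: [-3.141, 0.001, -0.112]
ft_force: [-3.3, -0.2, 8.5]
finger_gap: 0.0582
```

```bash
python3 go.py 0.613 0.156 0.2 -0.11
```

```text
at [ 0.4405 -0.1046  0.0428] [-3.1413  0.0007 -0.1122] q [ 0.0386  0.5291  0.2039  2.1751 -0.2338  0.458   0.3135] shift [ 0.1421 -0.2783 -0.1572] turn [-0.0189  0.04   -0.1254] F [-3.3361 -0.1961  8.536 ] gap 0.058226027702047545 t 4.4667
```

>>> carry_out(increments=[[0,0,-0.003,0,0,0,0],[0,0,-0.01,0,0,0,0],[0,0,-0.022,0,0,0,0],[0,0,-0.037,0,0,0,0],[0,0,-0.052,0,0,0,0],[0,0,-0.065,0,0,0,0],[0,0,-0.074,0,0,0,0],[0,0,-0.079,0,0,0,0],[0,0,-0.08,0,0,0,0],[0,0,-0.08,0,0,0,0]])

```text
time_s: 5.3
ee_pos: [0.4412, -0.1046, 0.1223]
orientation: [-3.142, -0.0, -0.112]
ft_force: [0.4, 0.5, -3.3]
finger_gap: 0.0576
```

>>> carry_out(increments=[[0.005,-0.01,0,0,0,0,0],[0.016,-0.032,0,0,0,0,0],[0.033,-0.065,0,0,0,0,0],[0.053,-0.103,0,0,0,0,0],[0.073,-0.143,0,0,0,0,0],[0.093,-0.181,0,0,0,0,0],[0.108,-0.211,0,0,0,0,0],[0.118,-0.231,0,0,0,0,0],[0.122,-0.24,0,0,0,0,0],[0.122,-0.24,0,0,0,0,0]])

```text
time_s: 6.13
ee_pos: [0.5895, 0.1243, 0.1206]
orientation: [-3.141, 0.002, -0.107]
ft_force: [0.2, 0.3, -3.1]
finger_gap: 0.0575
```

```bash
python3 go.py 0.613 0.156 0.12 -0.11
```

```text
at [0.5895 0.1243 0.1206] [-3.1407  0.0016 -0.1072] q [-0.4111  0.5885  0.2631  1.7125 -0.1922  0.8672 -0.1724] shift [ 0.02   -0.034   0.0006] turn [-0.0504  0.0934  0.161 ] F [ 0.1727  0.2738 -3.1307] gap 0.05747239461862325 t 6.1333
```

>>> carry_out(increments=[[0.003,-0.005,0,0,0,0,0],[0.009,-0.015,0,0,0,0,0],[0.015,-0.026,0,0,0,0,0],[0.019,-0.033,0,0,0,0,0],[0.02,-0.034,0,0,0,0,0],[0.02,-0.034,0.005,0,0,0,0],[0.02,-0.034,0.015,0,0,0,0],[0.02,-0.034,0.025,0,0,0,0],[0.02,-0.034,0.03,0,0,0,0],[0.02,-0.034,0.03,0,0,0,0]])

```text
time_s: 6.97
ee_pos: [0.6114, 0.151, 0.0901]
orientation: [3.14, 0.004, -0.113]
ft_force: [-0.8, -0.4, -4.2]
finger_gap: 0.0576
```

```bash
python3 go.py 0.613 0.156 0.07 -0.11
python3 - <<'E'
from h import *
S=vision.get_image("side");f=S["frame"]
cv2.imwrite("pics/p2.png",cv2.resize(f[70:230,190:390],None,fx=4,fy=3.75))
E
```

```text
at [0.6114 0.151  0.0901] [ 3.1401  0.0035 -0.1125] q [-0.433   0.6607  0.2547  1.6635 -0.2073  0.8478 -0.2039] shift [ 0.0011 -0.0052  0.0201] turn [ 0.0868  0.202  -0.1431] F [-0.7625 -0.3528 -4.2144] gap 0.057607924729963206 t 6.9667
```

View pics/p2.png

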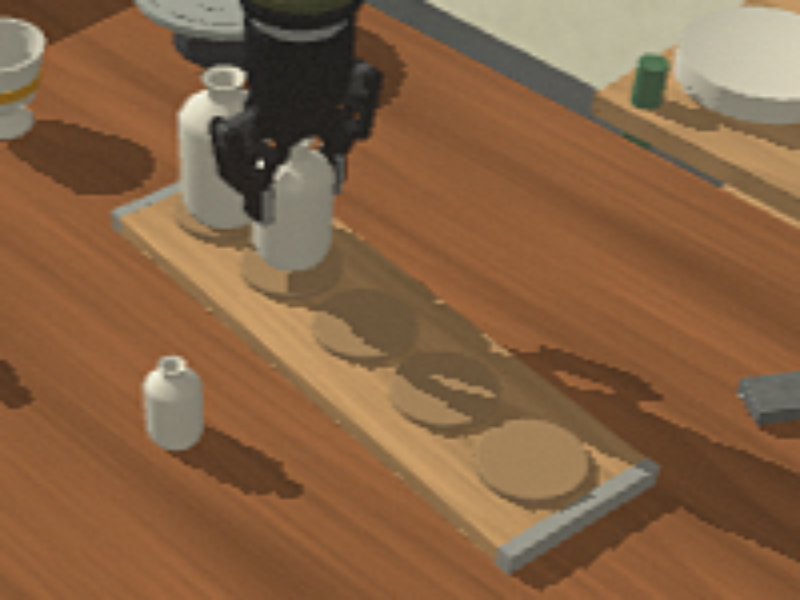

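Vase_2 hangs upright over the disc next to vase_1, with its foot at about crop (290,262) above the disc at (291,270). Lowering gently.

>>> carry_out(increments=[[0.001,-0.003,0.002,0,0,0,0],[0.001,-0.005,0.005,0,0,0,0],[0.001,-0.005,0.008,0,0,0,0],[0.001,-0.005,0.011,0,0,0,0],[0.001,-0.005,0.014,0,0,0,0],[0.001,-0.005,0.016,0,0,0,0],[0.001,-0.005,0.017,0,0,0,0],[0.001,-0.005,0.018,0,0,0,0],[0.001,-0.005,0.018,0,0,0,0],[0.001,-0.005,0.018,0,0,0,0]])

```text
time_s: 7.85
ee_pos: [0.6145, 0.1565, 0.0743]
orientation: [3.142, -0.0, -0.112]
ft_force: [-0.4, -0.3, -3.6]
finger_gap: 0.0582
```

```bash
python3 go.py 0.613 0.156 0.071 -0.11
```

```text
at [0.6145 0.1565 0.0743] [ 3.1415 -0.     -0.112 ] q [-0.4357  0.6829  0.2486  1.6692 -0.2147  0.8163 -0.205 ] shift [-0.0014  0.0007  0.0033] turn [ 0.0028 -0.0026 -0.1144] F [-0.4329 -0.2693 -3.5798] gap 0.0581768892810348 t 7.85
```

>>> carry_out(increments=[[-0.001,0,0.001,0,0,0,0],[-0.001,0,0.0015,0,0,0,0],[-0.001,0,0.002,0,0,0,0],[-0.001,0,0.0025,0,0,0,0],[-0.001,0,0.003,0,0,0,0],[-0.001,0,0.0035,0,0,0,0],[-0.001,0,0.0035,0,0,0,0]])

```text
time_s: 8.43
ee_pos: [0.6135, 0.1567, 0.0709]
orientation: [-3.142, -0.0, -0.112]
ft_force: [-1.0, 0.4, -1.8]
finger_gap: 0.0572
```

>>> carry_out(increments=[[0,0,0.0005,0,0,0,0],[0,0,0.0005,0,0,0,0.059],[0,0,0.0005,0,0,0,0.06],[0,0,0.0005,0,0,0,0.062],[0,0,0.0005,0,0,0,0.065],[0,0,0.0005,0,0,0,0.07],[0,0,0.0005,0,0,0,0.078],[0,0,0.0005,0,0,0,0.0854],[0,0,0.0005,0,0,0,0.0854],[0,0,0.0005,0,0,0,0.0854]])

```text
time_s: 9.27
ee_pos: [0.6135, 0.1567, 0.0703]
orientation: [3.142, -0.0, -0.112]
ft_force: [-0.1, 0.6, -0.2]
finger_gap: 0.0853
```

>>> carry_out(increments=[[0,0,-0.003,0,0,0,0.0854],[0,0,-0.01,0,0,0,0.0854],[0,0,-0.022,0,0,0,0.0854],[0,0,-0.04,0,0,0,0.0854],[0,0,-0.06,0,0,0,0.0854],[0,0,-0.08,0,0,0,0.0854],[0,0,-0.095,0,0,0,0.0854],[0,0,-0.105,0,0,0,0.0854],[0,0,-0.11,0,0,0,0.0854],[0,0,-0.11,0,0,0,0.0854]])

```text
time_s: 10.1
ee_pos: [0.614, 0.1568, 0.1818]
orientation: [-3.141, -0.002, -0.112]
ft_force: [-0.6, 0.5, -0.1]
finger_gap: 0.0855
```

```bash
python3 go.py 0.4407 0.096 0.18 -0.11
```

```text
at [0.614  0.1568 0.1818] [-3.1407 -0.0021 -0.1119] q [-0.4577  0.5694  0.2835  1.5545 -0.1759  1.0405 -0.2397] shift [-0.1654  0.0798  0.0014] turn [-0.0526 -0.1202 -0.1092] F [-0.5834  0.4979 -0.1272] gap 0.08548749974971379 t 10.1
```

>>> carry_out(increments=[[-0.008,0.004,0,0,0,0,0.0854],[-0.025,0.012,0,0,0,0,0.0854],[-0.05,0.024,0,0,0,0,0.0854],[-0.08,0.038,0,0,0,0,0.0854],[-0.11,0.053,0.01,0,0,0,0.0854],[-0.135,0.065,0.03,0,0,0,0.0854],[-0.153,0.074,0.05,0,0,0,0.0854],[-0.163,0.079,0.065,0,0,0,0.0854],[-0.165,0.08,0.07,0,0,0,0.0854],[-0.165,0.08,0.07,0,0,0,0.0854]])

```text
time_s: 10.93
ee_pos: [0.4393, 0.0953, 0.1091]
orientation: [3.14, 0.003, -0.112]
ft_force: [-0.8, 0.8, -0.4]
finger_gap: 0.0854
```

```bash
python3 go.py 0.4407 0.096 0.012 -0.11
```

```text
at [0.4393 0.0953 0.1091] [ 3.1404  0.003  -0.1122] q [-0.4648  0.4127  0.2728  2.1133 -0.1815  0.6405 -0.1795] shift [ 0.0016 -0.0009  0.0971] turn [ 0.0689  0.1714 -0.1233] F [-0.7634  0.8085 -0.3618] gap 0.08535521197119636 t 10.9333
```

>>> carry_out(increments=[[0.001,-0.001,0.008,0,0,0,0.0854],[0.001,-0.001,0.022,0,0,0,0.0854],[0.001,-0.001,0.037,0,0,0,0.0854],[0.001,-0.001,0.052,0,0,0,0.0854],[0.001,-0.001,0.067,0,0,0,0.0854],[0.001,-0.001,0.08,0,0,0,0.0854],[0.001,-0.001,0.09,0,0,0,0.08],[0.001,-0.001,0.096,0,0,0,0.07],[0.001,-0.001,0.097,0,0,0,0.06],[0.001,-0.001,0.097,0,0,0,0.05]])

```text
time_s: 11.77
ee_pos: [0.4424, 0.0967, 0.0131]
orientation: [-3.142, -0.0, -0.112]
ft_force: [0.2, 0.1, -0.1]
finger_gap: 0.0504
```

>>> carry_out(increments=[[0,0,0,0,0,0,0.045],[0,0,0,0,0,0,0.043],[0,0,0,0,0,0,0.041],[0,0,0,0,0,0,0.039],[0,0,0,0,0,0,0.035],[0,0,0,0,0,0,0.02],[0,0,0,0,0,0,0],[0,0,0,0,0,0,0],[0,0,0,0,0,0,0],[0,0,0,0,0,0,0]])

```text
time_s: 12.6
ee_pos: [0.4418, 0.0967, 0.0141]
orientation: [-3.141, -0.001, -0.112]
ft_force: [-2.2, 0.2, 6.4]
finger_gap: 0.0393
```

```bash
python3 go.py 0.5938 -0.0238 0.012 -0.11
```

```text
at [0.4418 0.0967 0.0141] [-3.141  -0.0009 -0.1117] q [-0.3893  0.5825  0.1762  2.2004 -0.266   0.3769 -0.1053] shift [0.1644 0.1028 0.0022] turn [-0.0359 -0.0492 -0.0955] F [-2.2093  0.157   6.4026] gap 0.03928705024488913 t 12.6
```

>>> carry_out(increments=[[0,0,-0.003,0,0,0,0],[0,0,-0.01,0,0,0,0],[0,0,-0.022,0,0,0,0],[0,0,-0.037,0,0,0,0],[0,0,-0.052,0,0,0,0],[0,0,-0.065,0,0,0,0],[0,0,-0.074,0,0,0,0],[0,0,-0.079,0,0,0,0],[0,0,-0.08,0,0,0,0],[0,0,-0.08,0,0,0,0]])

```text
time_s: 13.43
ee_pos: [0.4416, 0.0966, 0.0934]
orientation: [-3.141, -0.0, -0.112]
ft_force: [-0.4, 0.5, -1.9]
finger_gap: 0.0391
```

>>> carry_out(increments=[[0.005,0.003,0,0,0,0,0],[0.017,0.011,0,0,0,0,0],[0.037,0.023,0,0,0,0,0],[0.062,0.039,0,0,0,0,0],[0.09,0.056,0,0,0,0,0],[0.118,0.074,0,0,0,0,0],[0.142,0.089,0,0,0,0,0],[0.158,0.099,0,0,0,0,0],[0.164,0.103,0,0,0,0,0],[0.164,0.103,0,0,0,0,0]])

```text
time_s: 14.27
ee_pos: [0.5938, -0.0263, 0.0921]
orientation: [3.14, 0.001, -0.115]
ft_force: [-0.5, 0.1, -1.1]
finger_gap: 0.0397
```

```bash
python3 go.py 0.5938 -0.0238 0.042 -0.11
```

```text
at [ 0.5938 -0.0263  0.0921] [ 3.1405  0.0008 -0.1145] q [-0.151   0.6108  0.2455  1.764  -0.1957  0.7915  0.0755] shift [-0.0002 -0.0025  0.0501] turn [ 0.0638  0.0435 -0.2583] F [-0.4604  0.0917 -1.1466] gap 0.039707225568845136 t 14.2667
```

>>> carry_out(increments=[[0,-0.001,0.003,0,0,0,0],[0,-0.002,0.01,0,0,0,0],[0,-0.002,0.018,0,0,0,0],[0,-0.002,0.026,0,0,0,0],[0,-0.002,0.033,0,0,0,0],[0,-0.002,0.039,0,0,0,0],[0,-0.002,0.043,0,0,0,0],[0,-0.002,0.045,0,0,0,0],[0,-0.002,0.045,0,0,0,0],[0,-0.002,0.045,0,0,0,0]])

```text
time_s: 15.1
ee_pos: [0.5934, -0.0223, 0.0483]
orientation: [3.142, -0.0, -0.112]
ft_force: [-0.4, -0.5, -1.3]
finger_gap: 0.0392
```

```bash
python3 go.py 0.5938 -0.0238 0.042 -0.11
```

```text
at [ 0.5934 -0.0223  0.0483] [ 3.1415 -0.0001 -0.1121] q [-0.1431  0.6663  0.2243  1.8037 -0.2162  0.6954  0.0893] shift [0.0005 0.0015 0.0063] turn [ 0.0041 -0.0058 -0.1185] F [-0.3785 -0.4787 -1.3195] gap 0.03922752162284212 t 15.1
```

>>> carry_out(increments=[[0,0.001,0.001,0,0,0,0],[0,0.001,0.002,0,0,0,0],[0,0.001,0.003,0,0,0,0],[0,0.001,0.004,0,0,0,0],[0,0.001,0.0047,0,0,0,0],[0,0.001,0.0053,0,0,0,0],[0,0.001,0.0058,0,0,0,0],[0,0.001,0.0062,0,0,0,0],[0,0.001,0.0062,0,0,0,0]])

```text
time_s: 15.85
ee_pos: [0.5932, -0.0231, 0.0422]
orientation: [-3.142, -0.0, -0.112]
ft_force: [-0.3, -0.3, 0.6]
finger_gap: 0.0392
```

>>> carry_out(increments=[[0,0,0,0,0,0,0.039],[0,0,0,0,0,0,0.041],[0,0,0,0,0,0,0.043],[0,0,0,0,0,0,0.046],[0,0,0,0,0,0,0.052],[0,0,0,0,0,0,0.06],[0,0,0,0,0,0,0.07],[0,0,0,0,0,0,0.0854],[0,0,0,0,0,0,0.0854],[0,0,0,0,0,0,0.0854]])

```text
time_s: 16.68
ee_pos: [0.5932, -0.0232, 0.0421]
orientation: [3.142, -0.0, -0.112]
ft_force: [0.4, 0.4, -0.1]
finger_gap: 0.0852
```

>>> carry_out(increments=[[0,0,-0.003,0,0,0,0.0854],[0,0,-0.01,0,0,0,0.0854],[0,0,-0.022,0,0,0,0.0854],[0,0,-0.04,0,0,0,0.0854],[0,0,-0.06,0,0,0,0.0854],[0,0,-0.08,0,0,0,0.0854],[0,0,-0.098,0,0,0,0.0854],[0,0,-0.11,0,0,0,0.0854],[0,0,-0.115,0,0,0,0.0854],[0,0,-0.115,0,0,0,0.0854]])

```text
time_s: 17.52
ee_pos: [0.5939, -0.0233, 0.1588]
orientation: [-3.141, -0.003, -0.112]
ft_force: [-0.4, 0.4, -0.4]
finger_gap: 0.0855
```

```bash
python3 go.py 0.36 0.3235 0.157 -0.11
```

```text
at [ 0.5939 -0.0233  0.1588] [-3.1412 -0.0028 -0.112 ] q [-0.1724  0.5331  0.2694  1.6941 -0.1693  0.9343  0.0499] shift [-0.2712 -0.3185  0.0011] turn [-0.0196 -0.1601 -0.1121] F [-0.4384  0.3847 -0.4003] gap 0.08550739771374112 t 17.5167
```

>>> carry_out(increments=[[-0.008,-0.01,0,0,0,0,0.0854],[-0.024,-0.028,0,0,0,0,0.0854],[-0.044,-0.052,0,0,0,0,0.0854],[-0.066,-0.078,0,0,0,0,0.0854],[-0.088,-0.104,0,0,0,0,0.0854],[-0.11,-0.13,0,0,0,0,0.0854],[-0.132,-0.156,0,0,0,0,0.0854],[-0.152,-0.18,0,0,0,0,0.0854],[-0.172,-0.203,0,0,0,0,0.0854],[-0.192,-0.226,0,0,0,0,0.0854]])

```text
time_s: 18.35
ee_pos: [0.425, 0.2243, 0.1561]
orientation: [3.141, 0.002, -0.111]
ft_force: [-0.4, 0.6, -0.4]
finger_gap: 0.0851
```

>>> carry_out(increments=[[-0.02,-0.023,0,0,0,0,0.0854],[-0.04,-0.047,0,0,0,0,0.0854],[-0.058,-0.068,0,0,0,0,0.0854],[-0.07,-0.083,0,0,0,0,0.0854],[-0.077,-0.091,0,0,0,0,0.0854],[-0.079,-0.0925,0,0,0,0,0.0854],[-0.079,-0.0925,0,0,0,0,0.0854],[-0.079,-0.0925,0,0,0,0,0.0854]])

```text
time_s: 19.02
ee_pos: [0.3599, 0.3223, 0.1568]
orientation: [3.141, -0.0, -0.113]
ft_force: [0.3, -1.0, 0.6]
finger_gap: 0.0855
```

```bash
python3 go.py 0.36 0.3235 0.026 -0.11
```

```text
at [0.3599 0.3223 0.1568] [ 3.1405 -0.0001 -0.1132] q [-0.9632  0.3813  0.2516  1.9751 -0.1283  0.801  -0.7526] shift [-0.0001 -0.0013  0.1308] turn [ 0.0618 -0.0046 -0.1811] F [ 0.3306 -1.0269  0.647 ] gap 0.08546695777518128 t 19.0167
```

>>> carry_out(increments=[[0,-0.001,0.01,0,0,0,0.0854],[0,-0.001,0.028,0,0,0,0.0854],[0,-0.001,0.046,0,0,0,0.0854],[0,-0.001,0.064,0,0,0,0.0854],[0,-0.001,0.082,0,0,0,0.0854],[0,-0.001,0.1,0,0,0,0.0854],[0,-0.001,0.116,0,0,0,0.083],[0,-0.001,0.126,0,0,0,0.075],[0,-0.001,0.13,0,0,0,0.067],[0,-0.001,0.13,0,0,0,0.06]])

```text
time_s: 19.85
ee_pos: [0.3601, 0.323, 0.0263]
orientation: [3.14, 0.001, -0.114]
ft_force: [-0.2, 0.6, -0.4]
finger_gap: 0.0599
```

>>> carry_out(increments=[[0,0,0,0,0,0,0.056],[0,0,0,0,0,0,0.053],[0,0,0,0,0,0,0.051],[0,0,0,0,0,0,0.049],[0,0,0,0,0,0,0.045],[0,0,0,0,0,0,0.03],[0,0,0,0,0,0,0],[0,0,0,0,0,0,0],[0,0,0,0,0,0,0],[0,0,0,0,0,0,0]])

```text
time_s: 20.68
ee_pos: [0.3598, 0.3247, 0.0281]
orientation: [-3.141, -0.001, -0.112]
ft_force: [-2.3, -1.3, 8.1]
finger_gap: 0.0486
```

```bash
python3 go.py 0.6037 0.0655 0.026 -0.11
```

```text
at [0.3598 0.3247 0.0281] [-3.1406 -0.0007 -0.1119] q [-0.9006  0.5821  0.1718  2.108  -0.211   0.4659 -0.6797] shift [0.2713 0.2304 0.0021] turn [-0.0574 -0.0417 -0.1112] F [-2.3322 -1.3175  8.1258] gap 0.04861669408157416 t 20.6833
```

>>> carry_out(increments=[[0,0,-0.003,0,0,0,0],[0,0,-0.01,0,0,0,0],[0,0,-0.022,0,0,0,0],[0,0,-0.037,0,0,0,0],[0,0,-0.052,0,0,0,0],[0,0,-0.065,0,0,0,0],[0,0,-0.074,0,0,0,0],[0,0,-0.079,0,0,0,0],[0,0,-0.08,0,0,0,0],[0,0,-0.08,0,0,0,0]])

```text
time_s: 21.52
ee_pos: [0.3595, 0.3247, 0.1072]
orientation: [-3.141, -0.0, -0.112]
ft_force: [0.1, -0.1, -1.3]
finger_gap: 0.0483
```

>>> carry_out(increments=[[0.005,0.01,0,0,0,0,0],[0.016,0.033,0,0,0,0,0],[0.031,0.065,0,0,0,0,0],[0.048,0.1,0,0,0,0,0],[0.065,0.136,0,0,0,0,0],[0.082,0.172,0,0,0,0,0],[0.098,0.205,0,0,0,0,0],[0.11,0.23,0,0,0,0,0],[0.117,0.244,0,0,0,0,0],[0.118,0.247,0,0,0,0,0]])

```text
time_s: 22.35
ee_pos: [0.4498, 0.0612, 0.1066]
orientation: [3.14, 0.0, -0.118]
ft_force: [0.6, -0.4, -1.4]
finger_gap: 0.0482
```

```bash
python3 go.py 0.6037 0.0655 0.0555 -0.11
```

```text
at [0.4498 0.0612 0.1066] [ 3.1395  0.0002 -0.118 ] q [-0.3512  0.417   0.2232  2.1075 -0.1489  0.6324 -0.1442] shift [ 0.1523 -0.0225  0.051 ] turn [ 0.1188  0.01   -0.4611] F [ 0.6273 -0.392  -1.3506] gap 0.04817240753041252 t 22.35
```

>>> carry_out(increments=[[0.005,-0.001,0,0,0,0,0],[0.016,-0.002,0,0,0,0,0],[0.034,-0.004,0,0,0,0,0],[0.058,-0.006,0,0,0,0,0],[0.084,-0.009,0,0,0,0,0],[0.11,-0.012,0,0,0,0,0],[0.132,-0.014,0,0,0,0,0],[0.147,-0.016,0,0,0,0,0],[0.153,-0.017,0,0,0,0,0],[0.153,-0.017,0,0,0,0,0]])

```text
time_s: 23.18
ee_pos: [0.6037, 0.0671, 0.1061]
orientation: [-3.141, 0.001, -0.11]
ft_force: [0.1, 0.4, -2.0]
finger_gap: 0.0487
```

>>> carry_out(increments=[[0,0,0.003,0,0,0,0],[0,0,0.009,0,0,0,0],[0,0,0.017,0,0,0,0],[0,0,0.025,0,0,0,0],[0,0,0.032,0,0,0,0],[0,0,0.038,0,0,0,0],[0,0,0.041,0,0,0,0],[0,0,0.042,0,0,0,0],[0,0,0.042,0,0,0,0]])

```text
time_s: 23.93
ee_pos: [0.6031, 0.0657, 0.0648]
orientation: [3.141, 0.0, -0.112]
ft_force: [0.5, -0.0, -1.1]
finger_gap: 0.0482
```

```bash
python3 go.py 0.6037 0.0655 0.0555 -0.11
```

```text
at [0.6031 0.0657 0.0648] [ 3.1414  0.0004 -0.112 ] q [-0.2698  0.6565  0.1967  1.7541 -0.176   0.7486 -0.0957] shift [0.0006 0.0001 0.0093] turn [ 0.0103  0.0233 -0.1155] F [ 0.4971 -0.0028 -1.0835] gap 0.048209201151212785 t 23.9333
```

>>> carry_out(increments=[[0,0,0.001,0,0,0,0],[0,0,0.003,0,0,0,0],[0,0,0.005,0,0,0,0],[0,0,0.006,0,0,0,0],[0,0,0.007,0,0,0,0],[0,0,0.0078,0,0,0,0],[0,0,0.0084,0,0,0,0],[0,0,0.0088,0,0,0,0],[0,0,0.009,0,0,0,0],[0,0,0.009,0,0,0,0]])

```text
time_s: 24.77
ee_pos: [0.6032, 0.0658, 0.0563]
orientation: [-3.142, -0.0, -0.112]
ft_force: [-0.4, -1.0, -0.0]
finger_gap: 0.0484
```

>>> carry_out(increments=[[0,0,0.0004,0,0,0,0],[0,0,0.0004,0,0,0,0.0485],[0,0,0.0004,0,0,0,0.05],[0,0,0.0004,0,0,0,0.053],[0,0,0.0004,0,0,0,0.057],[0,0,0.0004,0,0,0,0.063],[0,0,0.0004,0,0,0,0.072],[0,0,0.0004,0,0,0,0.0854],[0,0,0.0004,0,0,0,0.0854],[0,0,0.0004,0,0,0,0.0854]])

```text
time_s: 25.6
ee_pos: [0.6033, 0.0658, 0.0557]
orientation: [3.142, -0.0, -0.112]
ft_force: [0.2, 0.2, -0.6]
finger_gap: 0.0855
```

>>> carry_out(increments=[[0,0,-0.003,0,0,0,0.0854],[0,0,-0.01,0,0,0,0.0854],[0,0,-0.022,0,0,0,0.0854],[0,0,-0.04,0,0,0,0.0854],[0,0,-0.06,0,0,0,0.0854],[0,0,-0.08,0,0,0,0.0854],[0,0,-0.095,0,0,0,0.0854],[0,0,-0.105,0,0,0,0.0854],[0,0,-0.11,0,0,0,0.0854],[0,0,-0.11,0,0,0,0.0854]])

```text
time_s: 26.43
ee_pos: [0.6037, 0.0658, 0.1669]
orientation: [-3.141, -0.002, -0.112]
ft_force: [0.0, 0.2, -0.3]
finger_gap: 0.0856
```

```bash
python3 go.py 0.353 -0.324 0.157 -0.11
```

```text
at [0.6037 0.0658 0.1669] [-3.1411 -0.0019 -0.112 ] q [-0.2915  0.5399  0.2288  1.6474 -0.1421  0.9686 -0.1256] shift [-0.2056  0.4154  0.0093] turn [-0.0306 -0.1086 -0.1121] F [ 0.0249  0.1591 -0.2718] gap 0.0855571860436094 t 26.4333
```

>>> carry_out(increments=[[-0.006,0.012,0,0,0,0,0.08],[-0.018,0.036,0,0,0,0,0.075],[-0.034,0.069,0,0,0,0,0.07],[-0.05,0.102,0,0,0,0,0.065],[-0.066,0.135,0,0,0,0,0.06],[-0.082,0.168,0,0,0,0,0.055],[-0.098,0.201,0,0,0,0,0.055],[-0.114,0.234,0,0,0,0,0.055],[-0.13,0.265,0,0,0,0,0.055],[-0.145,0.295,0,0,0,0,0.055]])

```text
time_s: 27.27
ee_pos: [0.4231, -0.2128, 0.1647]
orientation: [-3.141, 0.002, -0.113]
ft_force: [0.3, -0.3, 0.1]
finger_gap: 0.0551
```

>>> carry_out(increments=[[-0.015,0.03,0,0,0,0,0.055],[-0.03,0.06,0.003,0,0,0,0.055],[-0.043,0.087,0.006,0,0,0,0.055],[-0.053,0.107,0.008,0,0,0,0.055],[-0.059,0.118,0.01,0,0,0,0.055],[-0.0605,0.1205,0.01,0,0,0,0.055],[-0.0605,0.1205,0.01,0,0,0,0.055],[-0.0605,0.1205,0.01,0,0,0,0.055]])

```text
time_s: 27.93
ee_pos: [0.3524, -0.3233, 0.1552]
orientation: [-3.141, 0.001, -0.112]
ft_force: [-0.2, -0.0, 0.2]
finger_gap: 0.0551
```

```bash
python3 go.py 0.353 -0.324 0.008 -0.11
python3 - <<'E'
from h import *
S=vision.get_image("side");T=vision.get_image("top")
for d,uv in((S,(352,283)),(S,(300,322))): print(ray(d,uv,.03))
c=lambda d,p,w:cv2.resize(d["frame"][p[1]-w:p[1]+w,p[0]-w:p[0]+w],(400,400))
cv2.imwrite("pics/g5.png",np.hstack([c(S,(330,270),65),c(S,(290,160),90)]))
E
```

```text
at [ 0.3524 -0.3233  0.1552] [-3.1405  0.0009 -0.1117] q [ 0.4852  0.3798  0.2849  1.9887 -0.1471  0.7939  0.7428] shift [0.0008 0.0008 0.1472] turn [-0.0624  0.0519 -0.0987] F [-0.2245 -0.0372  0.1883] gap 0.05508127590070674 t 27.9333
[ 0.4195 -0.3362  0.03  ]
[ 0.2654 -0.3154  0.03  ]
```

View pics/g5.png

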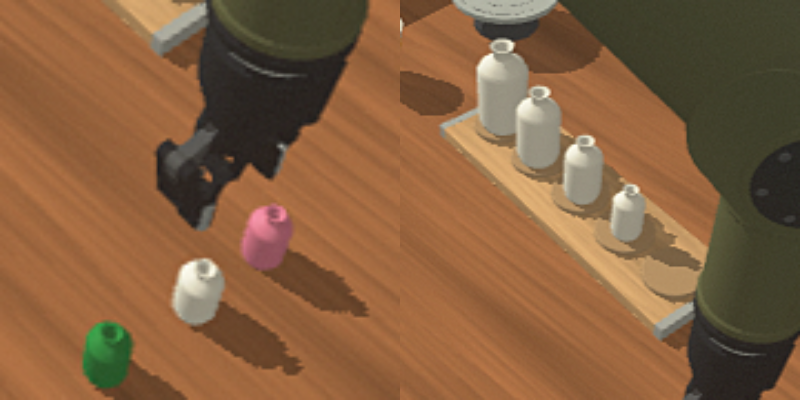

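The right crop shows vases 1–4 standing upright in falling order on their discs. In the left crop the gripper is above white vase_5, with pink and green clear of it. Pink is about 67 mm away, so I'm narrowing the opening to 48 mm before descending.

>>> carry_out(increments=[[0.001,0.001,0.01,0,0,0,0.048],[0.001,0.001,0.028,0,0,0,0.048],[0.001,0.001,0.046,0,0,0,0.048],[0.001,0.001,0.062,0,0,0,0.048],[0.001,0.001,0.076,0,0,0,0.048],[0.001,0.001,0.086,0,0,0,0.048],[0.001,0.001,0.092,0,0,0,0.048],[0.001,0.001,0.095,0,0,0,0.048],[0.001,0.001,0.095,0,0,0,0.048]])

```text
time_s: 28.78
ee_pos: [0.3535, -0.3248, 0.06]
orientation: [-3.141, 0.001, -0.111]
ft_force: [0.1, 0.4, -0.2]
finger_gap: 0.0479
```

```bash
python3 go.py 0.353 -0.324 0.008 -0.11
python3 - <<'E'
from h import *
S=vision.get_image("side")
cv2.imwrite("pics/g5b.png",cv2.resize(S["frame"][235:345,270:390],(600,550),interpolation=cv2.INTER_CUBIC))
E
```

```text
at [ 0.3535 -0.3248  0.06  ] [-3.1411  0.0009 -0.1112] q [ 0.5376  0.5261  0.2253  2.0915 -0.2174  0.5466  0.8087] shift [-0.0006 -0.0007  0.052 ] turn [-0.031   0.0497 -0.07  ] F [ 0.1213  0.4182 -0.1508] gap 0.047946337751427474 t 28.7833
```

View pics/g5b.png

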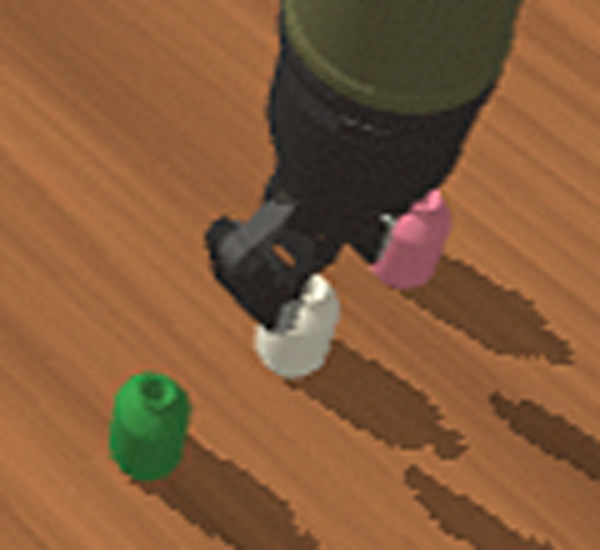

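The near finger is at (285,315), left of vase_5's mouth at (312,290). The far finger is at (370,240), between vase_5 and pink. Continuing down.

>>> carry_out(increments=[[0,0,0.004,0,0,0,0.048],[0,0,0.012,0,0,0,0.048],[0,0,0.02,0,0,0,0.048],[0,0,0.028,0,0,0,0.048],[0,0,0.036,0,0,0,0.048],[0,0,0.043,0,0,0,0.048],[0,0,0.048,0,0,0,0.048],[0,0,0.051,0,0,0,0.045],[0,0,0.051,0,0,0,0.042],[0,0,0.051,0,0,0,0.039]])

```text
time_s: 29.67
ee_pos: [0.3534, -0.3253, 0.0096]
orientation: [-3.141, 0.0, -0.112]
ft_force: [-0.3, 0.1, 0.3]
finger_gap: 0.0391
```

>>> carry_out(increments=[[0,0,0,0,0,0,0.037],[0,0,0,0,0,0,0.035],[0,0,0,0,0,0,0.033],[0,0,0,0,0,0,0.031],[0,0,0,0,0,0,0.028],[0,0,0,0,0,0,0.015],[0,0,0,0,0,0,0],[0,0,0,0,0,0,0],[0,0,0,0,0,0,0],[0,0,0,0,0,0,0]])

```text
time_s: 30.5
ee_pos: [0.3536, -0.3254, 0.0102]
orientation: [3.141, -0.001, -0.112]
ft_force: [-1.6, 1.1, 5.0]
finger_gap: 0.031
```

```bash
python3 go.py 0.5836 -0.1133 0.1 -0.11
```

```text
at [ 0.3536 -0.3254  0.0102] [ 3.1412 -0.0006 -0.112 ] q [ 0.574   0.6127  0.1773  2.1309 -0.2534  0.4167  0.8401] shift [ 0.2049 -0.2365 -0.0898] turn [ 0.02   -0.0327 -0.1132] F [-1.6129  1.0959  5.0482] gap 0.031013956003370168 t 30.5
```

>>> carry_out(increments=[[0,0,-0.003,0,0,0,0],[0,0,-0.01,0,0,0,0],[0,0,-0.022,0,0,0,0],[0,0,-0.038,0,0,0,0],[0,0,-0.056,0,0,0,0],[0,0,-0.073,0,0,0,0],[0,0,-0.088,0,0,0,0],[0,0,-0.097,0,0,0,0],[0,0,-0.1,0,0,0,0],[0,0,-0.1,0,0,0,0]])

```text
time_s: 31.33
ee_pos: [0.3538, -0.3255, 0.1104]
orientation: [3.141, -0.001, -0.112]
ft_force: [0.4, 1.1, -0.8]
finger_gap: 0.0307
```

>>> carry_out(increments=[[0.006,-0.007,0,0,0,0,0],[0.021,-0.024,0,0,0,0,0],[0.043,-0.05,0,0,0,0,0],[0.069,-0.08,0,0,0,0,0],[0.097,-0.112,0,0,0,0,0],[0.125,-0.144,0,0,0,0,0],[0.151,-0.174,0,0,0,0,0],[0.175,-0.202,0,0,0,0,0],[0.193,-0.222,0,0,0,0,0],[0.2,-0.231,0,0,0,0,0]])

```text
time_s: 32.17
ee_pos: [0.581, -0.1122, 0.1079]
orientation: [-3.139, 0.001, -0.106]
ft_force: [0.6, -0.1, 0.2]
finger_gap: 0.0305
```

>>> carry_out(increments=[[0.003,-0.003,0,0,0,0,0],[0.005,-0.005,0,0,0,0,0],[0.005,-0.005,0,0,0,0,0],[0.005,-0.005,0.003,0,0,0,0],[0.005,-0.005,0.01,0,0,0,0],[0.005,-0.005,0.02,0,0,0,0],[0.005,-0.005,0.03,0,0,0,0],[0.005,-0.005,0.037,0,0,0,0],[0.005,-0.005,0.04,0,0,0,0],[0.005,-0.005,0.04,0,0,0,0]])

```text
time_s: 33.0
ee_pos: [0.5828, -0.1136, 0.0684]
orientation: [-3.142, 0.002, -0.112]
ft_force: [-0.4, -0.1, -0.0]
finger_gap: 0.0313
```

```bash
python3 go.py 0.5836 -0.1133 0.0385 -0.11
```

```text
at [ 0.5828 -0.1136  0.0684] [-3.1415  0.0021 -0.1122] q [-0.008   0.643   0.2561  1.7857 -0.2261  0.7437  0.2545] shift [ 0.0008 -0.0004  0.0299] turn [-0.0043  0.1227 -0.1241] F [-0.4326 -0.0758 -0.0477] gap 0.031276809566282225 t 33.0
```

>>> carry_out(increments=[[0.001,0,0.002,0,0,0,0],[0.001,0,0.006,0,0,0,0],[0.001,0,0.011,0,0,0,0],[0.001,0,0.016,0,0,0,0],[0.001,0,0.02,0,0,0,0],[0.001,0,0.024,0,0,0,0],[0.001,0,0.0265,0,0,0,0],[0.001,0,0.0275,0,0,0,0],[0.001,0,0.028,0,0,0,0],[0.001,0,0.028,0,0,0,0]])

```text
time_s: 33.83
ee_pos: [0.5846, -0.1138, 0.0416]
orientation: [3.142, 0.0, -0.112]
ft_force: [-0.5, -1.0, 0.4]
finger_gap: 0.0307
```

```bash
python3 go.py 0.5836 -0.1133 0.038 -0.11
```

```text
at [ 0.5846 -0.1138  0.0416] [ 3.1415  0.     -0.112 ] q [ 0.0015  0.6796  0.2419  1.804  -0.2397  0.6866  0.2659] shift [-0.001  -0.0004  0.0036] turn [ 0.0026  0.0017 -0.114 ] F [-0.5249 -0.964   0.4042] gap 0.03071416137412495 t 33.8333
```

>>> carry_out(increments=[[0,0,0.0007,0,0,0,0],[0,0,0.0013,0,0,0,0],[0,0,0.0018,0,0,0,0],[0,0,0.0023,0,0,0,0],[0,0,0.0027,0,0,0,0],[0,0,0.003,0,0,0,0],[0,0,0.0033,0,0,0,0],[0,0,0.0033,0,0,0,0]])

```text
time_s: 34.5
ee_pos: [0.5845, -0.1138, 0.0383]
orientation: [3.142, 0.0, -0.112]
ft_force: [-0.1, 0.5, -0.7]
finger_gap: 0.031
```

>>> carry_out(increments=[[0,0,0.0003,0,0,0,0],[0,0,0.0006,0,0,0,0],[0,0,0.0009,0,0,0,0],[0,0,0.0009,0,0,0,0],[0,0,0.0009,0,0,0,0]])

```text
time_s: 34.92
ee_pos: [0.5846, -0.1138, 0.0383]
orientation: [-3.141, -0.0, -0.112]
ft_force: [-2.5, 2.0, 7.6]
finger_gap: 0.031
```

Contact confirmed: 7.6 N, and z stopped falling. Releasing.

>>> carry_out(increments=[[0,0,-0.0004,0,0,0,0],[0,0,-0.0004,0,0,0,0.031],[0,0,-0.0004,0,0,0,0.033],[0,0,-0.0004,0,0,0,0.036],[0,0,-0.0004,0,0,0,0.04],[0,0,-0.0004,0,0,0,0.046],[0,0,-0.0004,0,0,0,0.055],[0,0,-0.0004,0,0,0,0.065],[0,0,-0.0004,0,0,0,0.07],[0,0,-0.0004,0,0,0,0.07]])

```text
time_s: 35.75
ee_pos: [0.5845, -0.1138, 0.0378]
orientation: [3.142, 0.0, -0.112]
ft_force: [-0.2, -0.9, -0.2]
finger_gap: 0.0706
```

>>> carry_out(increments=[[0,0,-0.003,0,0,0,0.07],[0,0,-0.01,0,0,0,0.07],[0,0,-0.022,0,0,0,0.07],[0,0,-0.04,0,0,0,0.07],[0,0,-0.06,0,0,0,0.07],[0,0,-0.085,0,0,0,0.07],[0,0,-0.11,0,0,0,0.07],[0,0,-0.13,0,0,0,0.07],[0,0,-0.14,0,0,0,0.07],[0,0,-0.14,0,0,0,0.07]])

```text
time_s: 36.58
ee_pos: [0.5858, -0.1142, 0.1807]
orientation: [3.141, -0.005, -0.112]
ft_force: [0.8, 0.4, -0.3]
finger_gap: 0.07
```

>>> carry_out(increments=[[-0.005,0.012,0,0,0,0,0.07],[-0.015,0.036,0,0,0,0,0.07],[-0.028,0.07,0,0,0,0,0.07],[-0.042,0.105,0,0,0,0,0.07],[-0.056,0.14,0,0,0,0,0.07],[-0.07,0.175,0,0,0,0,0.07],[-0.084,0.21,0,0,0,0,0.07],[-0.096,0.24,0,0,0,0,0.07],[-0.104,0.26,0,0,0,0,0.07],[-0.108,0.27,0,0,0,0,0.07]])

```text
time_s: 37.42
ee_pos: [0.4428, -0.3736, 0.1763]
orientation: [3.141, 0.004, -0.118]
ft_force: [-0.1, 0.6, 0.1]
finger_gap: 0.0696
```

Run:
```python
from h import *
S=vision.get_image("side");T=vision.get_image("top")
P={2:(.613,.156),3:(.6037,.0655),4:(.5938,-.0238),5:(.5836,-.1133)}
for v,(x,y) in P.items():
    H=V[v][0]/1000
    try: q=fit(S,T,v,*[proj(d,[[x,y,.028+H*.45]])[0] for d in(S,T)]); print("  off disc mm",1000*np.hypot(q[0]-x,q[1]-y))
    except Exception as e: print(v,e)
c=lambda d,x,y,w:cv2.resize(d["frame"][y-w:y+w,x-w:x+w],(400,400))
cv2.imwrite("pics/end.png",np.hstack([c(S,290,150,85),c(T,225,155,85)]))
print(manip.state()["time_s"])
```

```text
vase 2 [0.5784 0.1535 0.0887] res px [ 6.6761 -1.878  -2.5644  5.5076] size ratio [1.6609 0.9648]
  off disc mm 34.687786941202354
vase 3 [0.6041 0.065  0.0286] res px [-0.0405  0.0096 -0.0059 -0.0242] size ratio [0.9698 1.0289]
  off disc mm 0.6317230023344181
vase 4 [ 0.5944 -0.023   0.028 ] res px [-0.0294 -0.0053  0.0266 -0.022 ] size ratio [0.9735 1.0409]
  off disc mm 1.0122132544864113
vase 5 [ 0.5858 -0.1124  0.0282] res px [-0.0149  0.0039  0.0117 -0.0183] size ratio [0.9753 1.0684]
  off disc mm 2.3519763946030605
37.5167
```

View pics/end.png

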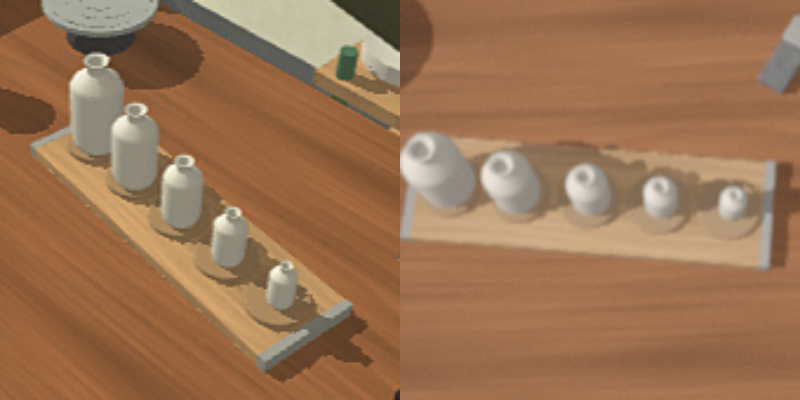

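All five stand upright in falling order. The vase_2 fit is invalid because its blob merges with vase_1's in the side view (size ratio 1.66). I'll check it from the top view alone, then hand in.

Run:
```python
from h import *
T=vision.get_image("top")
c,_=blob(T,proj(T,[[.613,.156,.075]])[0])
r=least_squares(lambda p:cen(hull(T,2,[p[0],p[1],.028]))[0]-c,[.61,.15]);print(r.x)
off=np.hypot(*(r.x-[.613,.156]));print(off)
if off<.009: print(manip.close_job())
```

```text
[0.6139 0.1588]
0.0029723555978871216
the job is handed in; nothing more can be done
None
```

I placed vases 2, 3, 4 and 5 one at a time on the discs beside the largest vase, in falling order of size. I handed the job in at about 37.6 s.

- **Position:** the last camera fits put vases 2, 3, 4 and 5 about 3.0, 0.6, 1.0 and 2.4 mm from my measured disc centres (limit 15 mm).
- **Height:** vases 3, 4 and 5 fitted at 28.0–28.6 mm, against the disc top of 28 mm.
- **Upright and released:** all five look upright in the final picture, with the gripper open and well clear.
- **Contact:** the highest contact reading was a brief 7.6 N, when vase_5 touched its disc.
- **Not touched:** I did not grip or move vase_1 or the pink and green look-alikes.

**Checks that failed or are missing:** the two-view fit of vase_2 failed because its outline merged with vase_1's in the side view. I checked it from the top view only, with its height assumed, so its height is not independently measured. I did not measure vase_1's position again at the end; in the final picture it still stands upright on its disc.

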